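# Open the ratchet stop on the lavadero rail

## Task

Make room on the rail of the washing trough: with the fingertips press down the release tab on top of the sliding stop and, keeping it pressed, push the stop back along its toothed bar, away from the green soap holder, until it is fully home against the far end block. Then let go and move clear. Grasp and lift nothing, and leave the soap holder, mug, clothespins, scrubber and organiser drawers where they are.

Things in the scene. Friction and masses are not known exactly. Their poses are not given: they have to be found in the camera images.
- rail: fixed ratchet rail: toothed steel bar (24 mm wide, crests 45 mm up) between two grey end blocks (50 mm wide, 50 high). Origin on the rim under the bar's axis; +x along the bar, the way the stop opens; z up; the lane where things stand is at -y. The near block with a fixed upright plate (140 mm wide, 55 high) has its inner face at x = -160 mm, the far block at +190
- rail_end (a point): centre of the far end block's inner face, 25 mm above the rim, where the stop goes home. The stop is a grey carriage 120 mm long round the bar, with an aluminium plate 55 mm high across the lane at its front (-x); its front face is at rail x = -72 mm + joint stop. It slides with 1.5 N friction plus 8 N per m/s and cannot be lifted off
- stop (a joint): place of the sliding stop along the bar in m: grows as it opens (rail +x), 0 to 0.05 at the start, 0.14 fully home. A spring pawl on the teeth (8 mm apart) blocks opening, after up to 8 mm of play, unless the release tab is pressed. Pushing on the stop before pressing wedges the pawl and makes the tab hard to press
- stop_shoulder (a point): centre of the front (-x) face of the upright shoulder on the stop, right behind the tab: 52 mm wide, 10 mm thick, from 70 to 105 mm above the rim. A finger that holds the tab down pushes the stop here. It lies 56 mm behind (+x of) the stop's front face
- tab (a joint): angle of the release tab in rad: 0 up, 0.2 fully pressed; the pawl is clear of the teeth above 0.10. At rest it stands anywhere from 0 to 0.09, as the pawl lies in a tooth gap or on a crest. Springs back when let go, so keep it down while pushing
- tab_pad (a point): centre of the top of the release tab: black ribbed pad on the stop, 44 mm along the bar, 46 across, 75 mm above the rim when up, rear edge 2 mm from the shoulder. A rocker pivoting 53 mm behind the pad's centre and 19 mm below its top: fully pressed the centre goes down 10 mm, the edge by the shoulder 6 mm. Takes about 3 N at first, 6 N at the end, 40 mm from the pivot
- soap_holder: green slotted plastic soap holder, 72 x 110 x 24 mm, standing loose in the lane between the fixed plate and the stop; origin at the centre of its underside
- mug: white ceramic mug, 80 mm across, 92 mm high, loose beyond the lane; origin at the centre of its underside
- scrubber: stainless steel pot scrubber with its handle, 190 mm long, lying loose to the right; origin on its underside
- organiser_drawer0_handle (a point): knob of the upper drawer of a small white plastic organiser (fixed, 150 x 190 x 130 mm) standing to the left; the drawers slide
- organiser_drawer1_handle (a point): knob of the organiser's lower drawer
- pin0: yellow clothespin, 72 x 12 x 10 mm, lying loose on the robot's side of the bar; origin at the centre of its underside
- pin1: yellow clothespin, 72 x 12 x 10 mm, lying loose on the robot's side of the bar; origin at the centre of its underside
- pin2: yellow clothespin, 72 x 12 x 10 mm, lying loose beyond the lane; origin at the centre of its underside
- pin3: yellow clothespin, 72 x 12 x 10 mm, lying loose to the right, near the scrubber; origin at the centre of its underside

How it is judged:
By the outcome, as a careful person would: the job done as asked, in the order asked, and still so for the second after the job is handed in, with the robot touching nothing.
It also fails if it takes over 32 s, if anything falls off the work surface, if the arm or the gripper's body presses on something with over 40 N, if the wrist force passes 120 N, or if a joint passes its speed limit or range.

## Robot

A 6-joint arm with a two-finger parallel gripper is mounted at the origin on the work surface. World frame = base frame: x ahead of the robot, y to its left, z up, the work surface at z = 0. Lengths are in m, angles in rad, forces in N, time in s.
With the tool pointing down it reaches from about 0.375 to 0.9 m from the base axis. Payload 3.1 kg.
Tool frame: the origin (TCP) lies between the finger pads; the fingertips stand 8 mm ahead of it and the grasp point (between the pads) lies 11 mm behind it; z points along the fingers, y is the line along which they close (so a half turn about z gives the same grasp; the last joint's range is limited). The gripper opens to 87 mm and grips with 3 to 60 N. Pads are 19 mm wide; open, the fingers measure 117 mm over their backs; the gripper's body (75 mm by 190 mm) begins 51 mm behind the grasp point.
Start: joints at [1.089, 0.527, 1.433, -0, 1.181, -0.178], TCP at [0.187, 0.596, 0.231] pointing down, gripper open.
Joint ranges: [-3.08, 3.08], [-0.75, 2.2], [0.22, 2.44], [-1.43, 4.57], [0, 2.65], [-2.85, 2.85]. Speed limits (rad/s): [2.79, 2.79, 3.14, 3.14, 3.14, 3.14].

## Interface

Orientations are given as a unit quaternion [x, y, z, w].
In Python, from rig import robot, vision, job gives the robot as it stands.
- The arm moves only by the shell command python3 -m handwheel 'ROWS' [OPENING] [FORCE]. ROWS is JSON, a list of rows, each a list of 4 numbers: the shift along the tool's x, y, z as a fraction of full scale, then the turn about the tool's z as a fraction of full scale. A call has 1 to 20 rows; each row is the pose to reach, as a shift and turn from the pose commanded when the call began, along the tool's axes at that moment, turning the shorter way round; what a row does not reach only later rows make up. Full scale, the value 1, is 300 mm for a shift and 2 pi rad for a turn. A row lasts 1/12 s, in which the tool goes at most 41.7 mm and 7.16 degrees, less where a joint would pass 70% of its speed; a pose out of reach is approached as far as the arm can. A call with a number of a shift or a turn outside -1 to 1 is refused whole. A call with a gripper value outside its range is refused whole. OPENING is the opening in per cent of the stroke, from 0 (shut) to 100 (fully open), set as the call begins (- or left out, the last holds). The fingers move at their own pace and stop on an object; FORCE is the grip in N (left out, the last holds). Time passes only in rows, so rows that repeat a pose let the fingers close. It gives the time, the measured TCP pose, the force, the opening and the grip force at its end, in the units of the state.
- robot.get_obs(): the state, without advancing time (a new reading comes with each control period).
- vision.camera(name): name is "scene" or "top" or "wrist"; returns a dict with "frame" (480x640x3 uint8, red, green, blue), "K" (3x3 intrinsics, pixels), "cam_to_world" (4x4, takes a point from camera to world coordinates); the wrist camera has in their place "hand_eye" (4x4, takes a point from camera to tool coordinates, whose origin is the TCP and whose axes are the flange's). Camera axes: x right, y down, z forward; pixel columns grow to the right and rows downward; lengths in m; the calibration is good to about 2 mm. The wrist camera is an equidistant fisheye: a pixel r from the principal point sees the ray r / f radians off the axis. A picture is of the moment at which its call begins: read the wrist's pose just before it. There is no depth.
- job.hand_in(): hands the job in; it is judged then, once.
Trained networks look in the newest picture that a camera, given by its name, has taken for a name from the list of things; names that differ only in an ending like _2 or _b are one class to them, and where a whole thing is asked for, a point or a joint stands for the part that bears it (a point fixed in the world has none). Each returns a list of dicts, best first, with "conf" (0 to 1); they miss things now and then, are a little off and sometimes report something else, mostly with a low value. They report only what shows in the picture. A call takes as long as a camera call.
- vision.look_for(camera, label): "point" ([row, column] in pixels, amid what is visible of it).
- vision.outline_of(camera, label): "mask" (480x640 bool, what is visible of it) and "point" ([row, column] in pixels, amid what is visible of it).
The state is a dict: "time": time; "q": joint angles; "joint_velocities": joint speeds; "joint_torque": joint torques, N m; "position": TCP position; "tool_rot": TCP orientation; "ft_force": force on the tool from outside, world axes, zero at the start; "moment": the same for the moment, N m; "grip_width": finger opening in m; "grip_force": force on a finger pad.
Only numpy, scipy, OpenCV 4.12 (cv2) and the standard library are available. Lean on these libraries where they do the work, as an engineer would, in place of code of your own. Each camera call takes 0.05 s, during which the arm holds its last target. There are 200 camera calls.

## Working session

There is one attempt and no reset: what is moved stays moved. The work goes in short steps, Python scripts to look and compute and a shell command to move; the robot and the scene stay as the last step left them, time stands still between calls to the robot, and variables do not carry over. Pictures are saved under pics/ and viewed, at most 10 in all, crops included, and the job is handed in when it is done.

```bash
mkdir -p pics; cat > h.py <<'E'
from rig import robot, vision, job
import numpy as np, cv2
from scipy.spatial.transform import Rotation as R
def ray(c,p):
    K=c["K"];T=c["cam_to_world"]
    d=np.linalg.inv(K)@[p[1],p[0],1.]
    return T[:3,3],T[:3,:3]@d
def atz(c,p,z):
    o,d=ray(c,p);return o+d*(z-o[2])/d[2]
def proj(c,P):
    T=np.linalg.inv(c["cam_to_world"]);q=T[:3,:3]@P+T[:3,3];u=c["K"]@q;return u[:2]/u[2]
def tri(a,b):
    (o1,d1),(o2,d2)=a,b
    s=np.linalg.lstsq(np.c_[d1,-d2],o2-o1,rcond=None)[0]
    p,q=o1+s[0]*d1,o2+s[1]*d2
    return (p+q)/2,np.linalg.norm(p-q)
E
python3 - <<'E'
from h import *
o=robot.get_obs();print(o["time"],o["position"],o["tool_rot"],o["ft_force"])
C={}
for n in("scene","top"):
    C[n]=vision.camera(n);cv2.imwrite(f"pics/{n}0.png",C[n]["frame"][:,:,::-1])
for l in("tab_pad","stop_shoulder","rail_end","rail","stop","soap_holder","mug"):
    r={}
    for n in C:
        q=vision.look_for(n,l);r[n]=q
        print(l,n,[(np.round(x["point"]),round(x["conf"],2)) for x in q[:3]])
    if r["scene"] and r["top"]:print(tri(ray(C["scene"],r["scene"][0]["point"]),ray(C["top"],r["top"][0]["point"])))
print(C["top"]["cam_to_world"],C["scene"]["cam_to_world"][:3,3])
E
```

```text
0.0 [0.18662445 0.59575846 0.22958625] [ 1.51323774e-01  9.88483674e-01 -1.01261430e-03 -3.39743112e-04] [-0.46188102 -0.6057124   0.59383524]
tab_pad scene [(array([227., 313.]), 0.86), (array([237., 310.]), 0.56)]
tab_pad top [(array([261., 337.]), 0.73)]
(array([ 0.5390846 , -0.05385015,  0.04763952]), np.float64(0.02394376718815454))
stop_shoulder scene [(array([232., 302.]), 0.96)]
stop_shoulder top [(array([258., 330.]), 0.91)]
(array([ 0.55816814, -0.04808465,  0.04737718]), np.float64(0.006325471509310639))
rail_end scene [(array([237., 311.]), 0.93), (array([234., 304.]), 0.55)]
rail_end top [(array([258., 334.]), 0.83)]
(array([ 0.55040982, -0.04900688,  0.02700468]), np.float64(0.022527810187191685))
rail scene [(array([236., 312.]), 0.85)]
rail top [(array([262., 333.]), 0.55)]
(array([ 0.54315096, -0.04754213,  0.02381659]), np.float64(0.014235206797647422))
stop scene [(array([231., 304.]), 0.62)]
stop top [(array([263., 333.]), 0.63)]
(array([ 0.54595291, -0.05508053,  0.03721945]), np.float64(0.006484268446721305))
soap_holder scene [(array([244., 249.]), 0.94), (array([234., 302.]), 0.61), (array([235., 309.]), 0.45)]
soap_holder top [(array([231., 357.]), 0.8), (array([261., 332.]), 0.18)]
(array([ 0.643233  , -0.1313519 ,  0.00844314]), np.float64(0.014340491349997181))
mug scene []
mug top [(array([196., 320.]), 0.72), (array([255., 160.]), 0.24)]
[[-0.00368927 -0.98794231  0.15477849  0.40609053]
 [-0.9999752   0.00271622 -0.00649778 -0.00574899]
 [ 0.00599902 -0.15479863 -0.98792783  1.26274817]
 [ 0.          0.          0.          1.        ]] [1.03235261 0.44495951 0.7760599 ]
```

```bash
python3 - <<'E'
import cv2
a=cv2.imread("pics/scene0.png");b=cv2.imread("pics/top0.png")
cv2.imwrite("pics/s1.png",cv2.resize(a[150:330,200:440],None,fx=3.3,fy=3.3,interpolation=2))
cv2.imwrite("pics/t1.png",cv2.resize(b[170:330,220:430],None,fx=3.7,fy=3.7,interpolation=2))
E
```

```text
(no output)
```

View pics/s1.png

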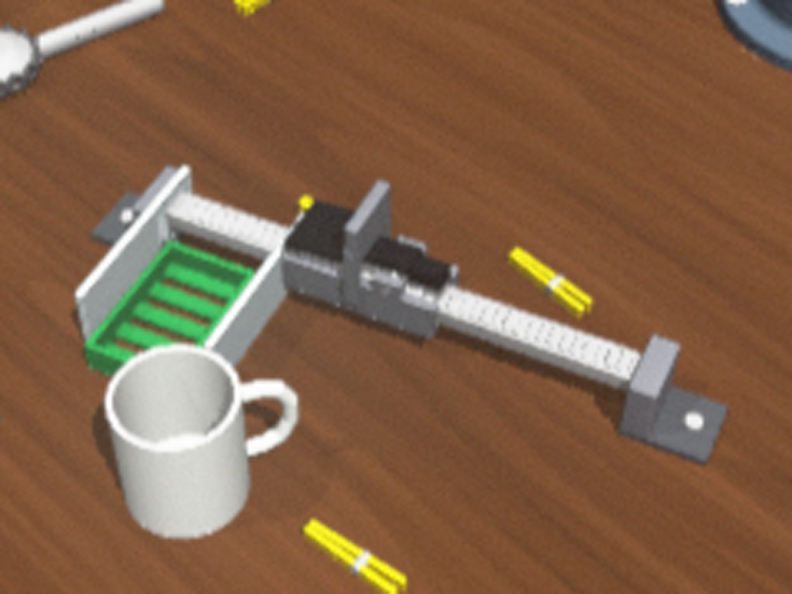

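View pics/t1.png

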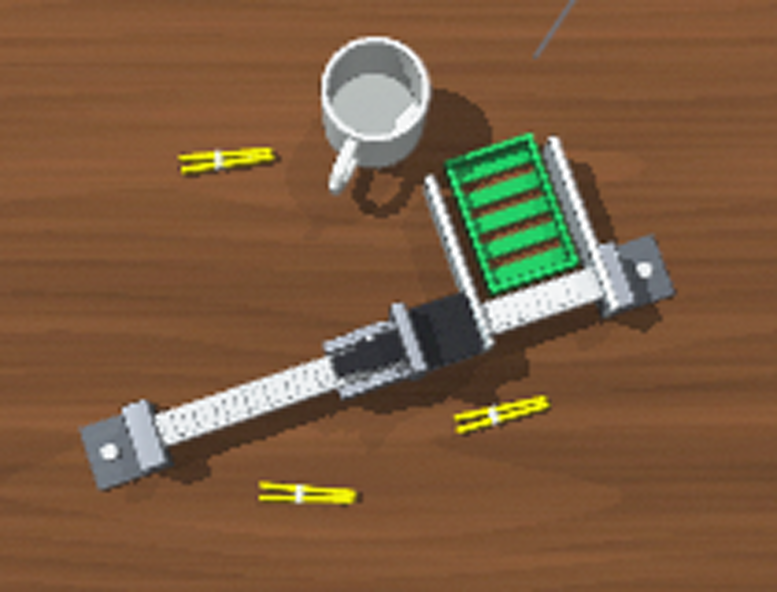

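View pics/top0.png

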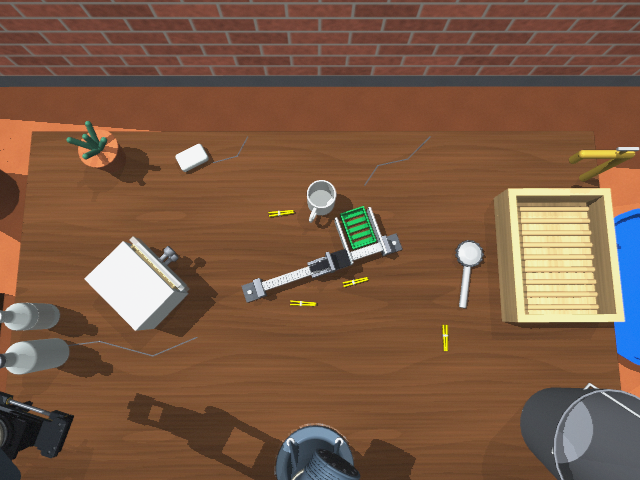

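```bash
cat > m.py <<'E'
from h import *
C={n:vision.camera(n) for n in("scene","top")}
def S(x,y): return ray(C["scene"],(150+y/3.3,200+x/3.3))
def T(x,y): return ray(C["top"],(170+y/3.7,220+x/3.7))
f,e1=tri(S(694,421),T(109,451)); n,e2=tri(S(127,215),T(645,270))
print("screws",f,e1,n,e2,np.linalg.norm(f-n))
u=f-n;u[2]=0;u/=np.linalg.norm(u); l=np.cross([0,0,1],u)
m=(f+n)/2; O=m-u*.015; O[2]=0
print("O",O,"u",u,"yaw",np.arctan2(u[1],u[0]))
def w(x,y,z): return O+u*x+l*y+np.array([0,0,z])
def show(k,s):
    P=[(.190,y,.05) for y in(-.025,.025)]+[(-.160,y,.05) for y in(-.025,.025)]+[(-.160,-.025,.055)]
    b=-.072+s
    P+=[(b+.056,y,.105) for y in(-.026,.026)]+[(b+.066,y,.105) for y in(-.026,.026)]+[(b+.032,0,.075)]
    P+=[(b+.010,y,.075) for y in(-.023,.023)]+[(b+.054,y,.075) for y in(-.023,.023)]
    return [proj(C[k],w(*p)) for p in P]
E
python3 - <<'E'
from m import *
# shoulder top in top view: far-edge ends
for nm,a,b in(("shoulder top c",S(366,205),T(407,336)),):
    p,e=tri(a,b);d=p-O;print(nm,p,e,"rail",d@u,d@l,d[2])
s=(d@u)-.061+.072;print("s",s)
out=[]
for k,(r0,c0,f,sz) in {"scene":(150,200,3.3,(180,240)),"top":(170,220,3.7,(160,210))}.items():
    im=cv2.imread(f"pics/{k}0.png")[r0:r0+sz[0],c0:c0+sz[1]]
    im=cv2.resize(im,None,fx=f,fy=f,interpolation=2)
    for q in show(k,s): cv2.circle(im,(int((q[0]-c0)*f),int((q[1]-r0)*f)),3,(255,0,255),-1)
    out.append(cv2.resize(im,(790,590))[60:500] if k=="scene" else im[180:500])
im=np.zeros((600,800,3),np.uint8)
a=cv2.resize(out[0],(540,300));b=cv2.resize(out[1],(728,300))
im[:300,:540]=a;im[300:,:728]=b
cv2.imwrite("pics/ov.png",im)
E
```

```text
screws [0.46406878 0.18381958 0.00603815] 0.003622445359426692 [ 0.6034276  -0.23177068  0.00515345] 0.0020677219925465365 0.43833427276642967
O [ 0.53851712 -0.03819727  0.        ] u [-0.31792884  0.94811458  0.        ] yaw 1.8943405068518921
shoulder top c [ 0.54116484 -0.04276126  0.10217622] 0.0013275489427182767 rail -0.005168970648998906 -0.0010593120292076684 0.10217621993947579
s 0.005831029351001091
```

View pics/ov.png

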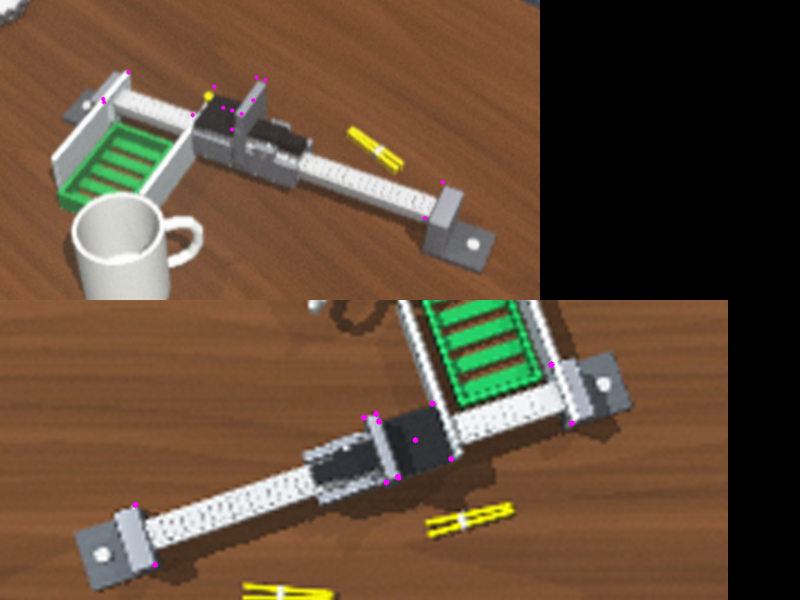

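```bash
cat >> m.py <<'E'
def go(target,xdir):
    o=robot.get_obs();r=R.from_quat(o["tool_rot"]);M=r.as_matrix()
    d=M.T@(target-o["position"])/.3
    t=M.T@xdir; a=np.arctan2(t[1],t[0])
    print("time",o["time"],"q",np.round(o["q"],3),"shift",np.round(d,4),"turn",round(a/2/np.pi,4),"alt",round(((a+2*np.pi)%np.pi-(np.pi if a<0 else 0))/2/np.pi,4))
E
python3 - <<'E'
from m import *
print(R.from_quat(robot.get_obs()["tool_rot"]).as_matrix())
go(w(-.0235,0,.20),u); go(w(-.0235,0,.20),-u); go(w(-.0235,0,.20),l)
E
```

```text
screws [0.46406878 0.18381958 0.00603815] 0.003622445359426692 [ 0.6034276  -0.23177068  0.00515345] 0.0020677219925465365 0.43833427276642967
O [ 0.53851712 -0.03819727  0.        ] u [-0.31792884  0.94811458  0.        ] yaw 1.8943405068518921
[[-9.54199937e-01  2.99169649e-01  2.31965368e-05]
 [ 2.99169650e-01  9.54199937e-01  1.67154104e-05]
 [-1.71333905e-05  2.28895433e-05 -1.00000000e+00]]
time 1.0 q [ 1.088  0.527  1.433 -0.     1.181 -0.178] shift [-1.7971 -1.7311  0.1019] turn 0.1502 alt 0.1502
time 1.0 q [ 1.088  0.527  1.433 -0.     1.181 -0.178] shift [-1.7971 -1.7311  0.1019] turn -0.3498 alt -0.3498
time 1.0 q [ 1.088  0.527  1.433 -0.     1.181 -0.178] shift [-1.7971 -1.7311  0.1019] turn -0.0998 alt -0.0998
```

```bash
python3 -m handwheel '[[-0.9,-0.87,0,0.15],[-0.9,-0.87,0,0.15],[-0.9,-0.87,0,0.15],[-0.9,-0.87,0,0.15],[-0.9,-0.87,0,0.15],[-0.9,-0.87,0,0.15],[-0.9,-0.87,0,0.15],[-0.9,-0.87,0,0.15],[-0.9,-0.87,0,0.15],[-0.9,-0.87,0,0.15],[-0.9,-0.87,0,0.15],[-0.9,-0.87,0,0.15]]' 0 20
sed -i 's/^C=.*/import pickle\nC=pickle.load(open("C.pkl","rb"))/; s/^print/#print/' m.py
python3 - <<'E'
import pickle
from h import *
pickle.dump({n:vision.camera(n) for n in("scene","top")},open("C.pkl","wb"))
from m import *
go(w(-.0235,0,.20),u)
E
```

```text
time: 2.0
position: [0.3665, 0.2666, 0.2307]
tool_rot: [0.584, 0.812, 0.0, -0.0]
ft_force: [-0.8, 0.3, 0.1]
grip_width: 0.0148
grip_force: 0.0
time 2.1 q [0.384 0.297 1.847 0.    0.997 0.057] shift [-1.2284  0.2185  0.1014] turn 0.0004 alt 0.0004
```

```bash
python3 -m handwheel '[[-1,0.18,0.05,0],[-1,0.18,0.05,0],[-1,0.18,0.05,0],[-1,0.18,0.05,0],[-1,0.18,0.05,0],[-1,0.18,0.05,0],[-1,0.18,0.05,0],[-1,0.18,0.05,0],[-1,0.18,0.05,0]]'
python3 - <<'E'
from m import *
go(w(-.0235,0,.20),u)
o=robot.get_obs();c=vision.camera("wrist");pickle.dump((o,c),open("W.pkl","wb"))
cv2.imwrite("pics/w1.png",c["frame"][:,:,::-1])
print(c["K"],c["hand_eye"])
E
```

```text
time: 2.85
position: [0.5158, -0.002, 0.2153]
tool_rot: [0.584, 0.812, 0.0, 0.001]
ft_force: [-1.2, 0.4, 0.1]
grip_width: 0.0005
grip_force: 0.0
time 2.85 q [-0.221  0.401  1.722 -0.     1.016 -0.544] shift [-0.2166  0.0334  0.0515] turn -0.0001 alt -0.0001
[[371.64829954   0.         313.2268695 ]
 [  0.         371.64829954 237.85660807]
 [  0.           0.           1.        ]] [[-1.38464406e-03 -9.53605090e-01 -3.01057163e-01  8.20027723e-02]
 [ 9.99999032e-01 -1.36267421e-03 -2.82968399e-04  6.36719179e-04]
 [-1.40402725e-04 -3.01057264e-01  9.53606053e-01 -1.54877342e-01]
 [ 0.00000000e+00  0.00000000e+00  0.00000000e+00  1.00000000e+00]]
```

View pics/w1.png

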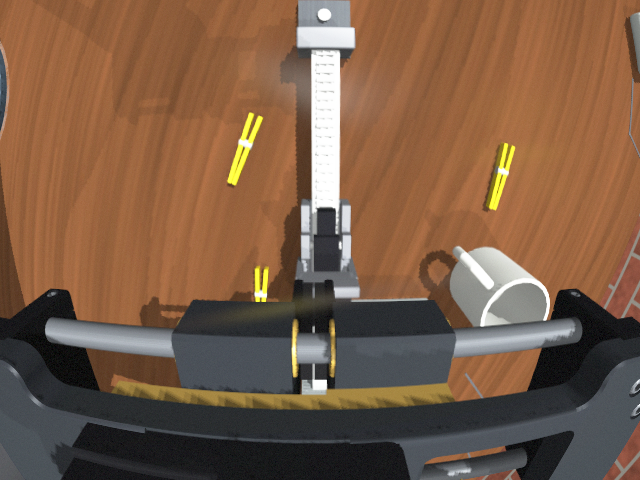

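```bash
cat >> m.py <<'E'
def wz(o,c,row,col,z):
    K=c["K"];a=np.array([col-K[0,2],row-K[1,2]])/K[0,0];th=np.linalg.norm(a)
    v=np.r_[a/th*np.sin(th),np.cos(th)]
    H=c["hand_eye"];M=R.from_quat(o["tool_rot"]).as_matrix()
    org=o["position"]+M@H[:3,3];d=M@H[:3,:3]@v
    p=org+d*(z-org[2])/d[2];q=p-O
    return p,(q@u,q@l)
E
python3 - <<'E'
from m import *
o,c=pickle.load(open("W.pkl","rb"))
for n,r,k,z in(("screw",14,324,.006),("blk in top",50,326,.05),("bar near block",55,326,.045),("bar near stop",200,325.5,.045),("shoulder top rear",276,327,.105),("sh top rear L",276,297,.105),("R",275,358,.105)):
    print(n,wz(o,c,r,k,z))
im=c["frame"][180:320,250:400,::-1];cv2.imwrite("pics/w1c.png",cv2.resize(im,None,fx=4,fy=4,interpolation=2))
E
```

```text
screw (array([0.46551347, 0.18457961, 0.006     ]), (np.float64(0.23442797381767397), np.float64(-0.0016113713426806576)))
blk in top (array([0.48045928, 0.14067838, 0.05      ]), (np.float64(0.18805287655840464), np.float64(-0.001824237183024814)))
bar near block (array([0.48174179, 0.13737958, 0.045     ]), (np.float64(0.1845174885516288), np.float64(-0.0019914282760147063)))
bar near stop (array([0.52242582, 0.01544616, 0.045     ]), (np.float64(0.05597600588323274), np.float64(-0.0017983977079050989)))
shoulder top rear (array([ 0.53709983, -0.02971689,  0.105     ]), (np.float64(0.008490968510739542), np.float64(-0.0013524013842257181)))
sh top rear L (array([ 0.514988  , -0.03707486,  0.105     ]), (np.float64(0.008544755973133486), np.float64(0.0219514557461657)))
R (array([ 0.55984678, -0.02140631,  0.105     ]), (np.float64(0.009138444081138276), np.float64(-0.025561286005171713)))
```

View pics/w1c.png

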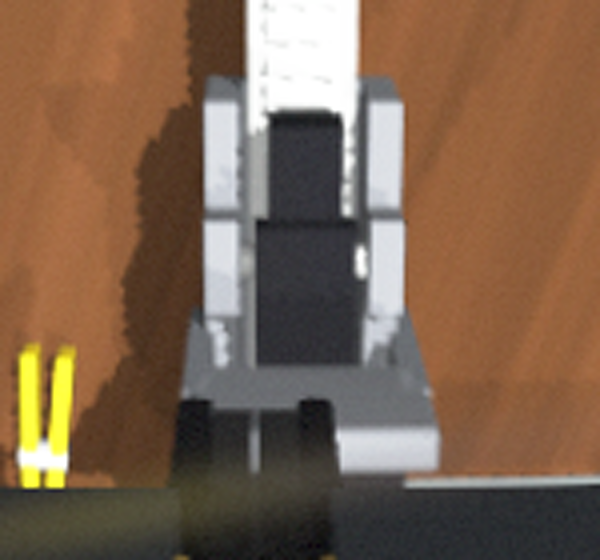

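```bash
python3 - <<'E'
from m import *
o,c=pickle.load(open("W.pkl","rb"))
for r in(286,298): print(wz(o,c,r,327,.105)[1])
go(w(-.026,-.0015,.20),u); go(w(-.026,-.0015,.092),u)
E
```

```text
(np.float64(-9.648781164702257e-05), np.float64(-0.0014565690337556834))
(np.float64(-0.010692031013975692), np.float64(-0.0015921083138564591))
time 2.9 q [-2.180e-01  4.000e-01  1.725e+00  1.000e-03  1.017e+00 -5.430e-01] shift [-0.2334  0.0425  0.0503] turn 0.0001 alt 0.0001
time 2.9 q [-2.180e-01  4.000e-01  1.725e+00  1.000e-03  1.017e+00 -5.430e-01] shift [-0.2337  0.0427  0.4103] turn 0.0001 alt 0.0001
```

```bash
python3 -m handwheel '[[-0.13,0.03,0,0],[-0.23,0.042,0,0],[-0.23,0.042,0.05,0],[-0.23,0.042,0.18,0],[-0.23,0.042,0.3,0],[-0.23,0.042,0.38,0],[-0.23,0.042,0.4,0],[-0.23,0.042,0.4,0],[-0.23,0.042,0.4,0]]'
python3 - <<'E'
from m import *
go(w(-.026,-.0015,.083),u)
o=robot.get_obs();c=vision.camera("wrist");pickle.dump((o,c),open("W2.pkl","wb"))
print(o["position"])
cv2.imwrite("pics/w2.png",cv2.resize(c["frame"][180:400,200:440,::-1],None,fx=2.5,fy=2.5,interpolation=2))
E
```

```text
time: 3.65
position: [0.5472, -0.0601, 0.0962]
tool_rot: [0.583, 0.813, 0.0, -0.0]
ft_force: [0.2, -0.2, 0.5]
grip_width: 0.0006
grip_force: 0.0
time 3.65 q [-3.130e-01  6.240e-01  1.734e+00  1.000e-03  7.850e-01 -6.400e-01] shift [-0.0082  0.0007  0.0441] turn 0.0005 alt 0.0005
[ 0.54721445 -0.06012027  0.09621905]
```

View pics/w2.png

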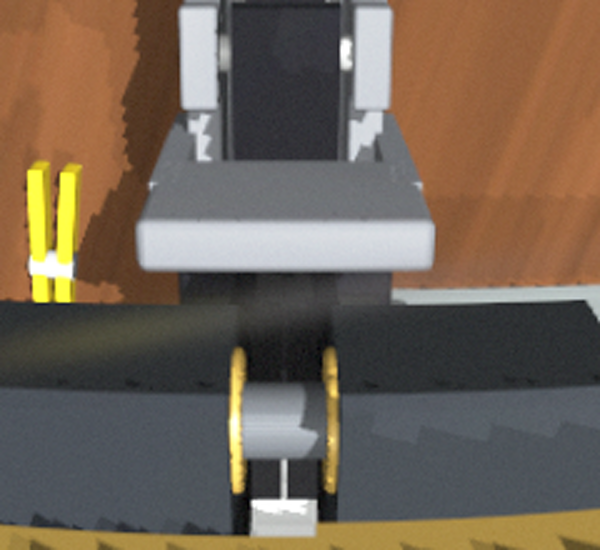

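```bash
python3 -m handwheel '[[-0.008,0,0.015,0],[-0.008,0,0.03,0],[-0.008,0,0.037,0],[-0.008,0,0.043,0],[-0.008,0,0.043,0]]'; python3 -m handwheel '[[0,0,0.004,0],[0,0,0.008,0],[0,0,0.01,0],[0,0,0.01,0]]'
```

```text
time: 4.12
position: [0.5478, -0.0643, 0.0825]
tool_rot: [0.584, 0.812, -0.0, -0.0]
ft_force: [-0.2, -0.5, -0.1]
grip_width: 0.0007
grip_force: 0.0
time: 4.45
position: [0.5482, -0.0645, 0.08]
tool_rot: [0.584, 0.812, -0.0, 0.0]
ft_force: [-0.4, -0.2, 4.1]
grip_width: 0.0005
grip_force: 1.9
```

```bash
python3 -m handwheel '[[0,0,0.005,0],[0,0,0.01,0],[0,0,0.01,0]]';  python3 -m handwheel '[[0,0,0.004,0],[0,0,0.006,0],[0,0,0.006,0]]'
```

```text
time: 4.7
position: [0.5484, -0.0647, 0.0769]
tool_rot: [0.584, 0.812, -0.0, 0.001]
ft_force: [-1.0, -1.1, 5.6]
grip_width: 0.0002
grip_force: 2.8
time: 4.95
position: [0.5484, -0.0647, 0.0755]
tool_rot: [0.583, 0.812, -0.0, 0.001]
ft_force: [-1.6, -2.6, 6.8]
grip_width: 0.0008
grip_force: 3.4
```

```bash
python3 -m handwheel '[[0,0,0.003,0],[0,0,0.005,0],[0,0,0.005,0]]'
```

```text
time: 5.2
position: [0.5484, -0.0648, 0.0751]
tool_rot: [0.583, 0.812, -0.0, 0.001]
ft_force: [-2.8, -1.7, 14.4]
grip_width: 0.0008
grip_force: 7.1
```

```bash
python3 -m handwheel '[[0.008,0,-0.001,0],[0.016,0,-0.002,0],[0.024,0,-0.003,0],[0.034,0,-0.003,0],[0.045,0,-0.003,0]]'
```

```text
time: 5.62
position: [0.5442, -0.0521, 0.0753]
tool_rot: [0.583, 0.812, -0.0, 0.001]
ft_force: [-2.2, -3.0, 10.0]
grip_width: 0.0004
grip_force: 4.9
```

```bash
python3 -m handwheel '[[0.02,0,0,0],[0.045,0,0,0],[0.07,0,0,0],[0.095,0,0,0],[0.12,0,0,0],[0.145,0,0,0],[0.17,0,0,0],[0.195,0,0,0],[0.22,0,0,0],[0.245,0,0,0],[0.27,0,0,0],[0.295,0,0,0],[0.315,0,0,0],[0.335,0,0,0],[0.35,0,0,0],[0.365,0,0,0]]'
python3 - <<'E'
from m import *
o=robot.get_obs();q=o["position"]-O;print(q@u,q@l)
E
```

```text
time: 6.95
position: [0.5089, 0.0522, 0.0752]
tool_rot: [0.583, 0.812, -0.0, 0.001]
ft_force: [-2.1, -2.5, 10.2]
grip_width: 0.0001
grip_force: 5.4
0.0951228046227298 -0.0006966730620178703
```

```bash
python3 -m handwheel '[[0.015,0,0,0],[0.03,0,0,0],[0.042,0,0,0],[0.052,0,0,0],[0.06,0,0,0],[0.066,0,0,0],[0.066,0,0,0]]'; python3 -m handwheel '[[0.005,0,0,0],[0.01,0,0,0],[0.015,0,0,0],[0.015,0,0,0]]'
python3 - <<'E'
from m import *
o=robot.get_obs();q=o["position"]-O;print(q@u,q@l,o["ft_force"]@u)
E
```

```text
time: 7.53
position: [0.5061, 0.0692, 0.0761]
tool_rot: [0.583, 0.813, 0.001, 0.004]
ft_force: [1.2, -8.1, 12.3]
grip_width: -0.0
grip_force: 6.1
time: 7.87
position: [0.506, 0.0707, 0.0762]
tool_rot: [0.582, 0.813, -0.0, 0.006]
ft_force: [2.4, -20.0, 10.5]
grip_width: 0.0006
grip_force: 13.1
0.11361673540458064 -0.003800222472028205 -19.705710614330698
```

```bash
python3 -m handwheel '[[-0.004,0,-0.005,0],[-0.006,0,-0.015,0],[-0.008,0,-0.03,0],[-0.008,0,-0.04,0],[-0.008,0,-0.04,0]]'
python3 - <<'E'
from m import *
o=robot.get_obs();q=o["position"]-O;print(q@u,q@l,o["ft_force"]@u)
E
```

```text
time: 8.28
position: [0.5049, 0.0704, 0.0864]
tool_rot: [0.583, 0.813, 0.0, 0.004]
ft_force: [3.5, -11.5, -1.9]
grip_width: 0.0005
grip_force: 5.6
0.1136434221955958 -0.002668592333093983 -12.024786247402544
```

Pad is free and the push still holds it at the end; now back off, rise and look.

```bash
python3 -m handwheel '[[-0.01,0,-0.01,0],[-0.025,0,-0.02,0],[-0.04,0,-0.06,0],[-0.04,0,-0.16,0],[-0.05,0,-0.29,0],[-0.15,0,-0.4,0],[-0.28,0,-0.45,0],[-0.42,0,-0.45,0],[-0.55,0,-0.45,0],[-0.65,0,-0.45,0],[-0.65,0,-0.45,0]]'
python3 - <<'E'
from m import *
c=vision.camera("scene");t=vision.camera("top")
a=cv2.resize(c["frame"][190:300,260:440,::-1],None,fx=2.7,fy=2.7,interpolation=2)
b=cv2.resize(t["frame"][200:310,230:410,::-1],None,fx=2.7,fy=2.7,interpolation=2)
cv2.imwrite("pics/end.png",np.vstack([a,b])); print(robot.get_obs()["ft_force"])
E
```

```text
time: 9.2
position: [0.5666, -0.1176, 0.2217]
tool_rot: [0.586, 0.811, -0.0, 0.003]
ft_force: [0.4, -0.4, 0.7]
grip_width: 0.0002
grip_force: 0.0
[-0.66075549  0.95717557 -0.59802236]
```

View pics/end.png

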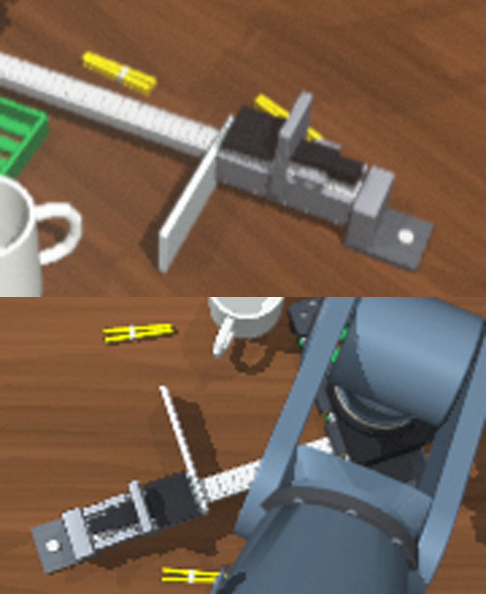

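The picture shows the carriage flush against the far block (around 355,200 in the upper half), with the mug, soap holder and clothespins undisturbed.

```bash
python3 -m handwheel '[[0,0,0,0],[0,0,0,0]]'; python3 -c "
from rig import job
print(job.hand_in())"
```

```text
time: 9.47
position: [0.563, -0.11, 0.2209]
tool_rot: [0.583, 0.812, 0.0, -0.001]
ft_force: [-0.5, 0.1, 0.1]
grip_width: 0.0007
grip_force: 0.0
the job is handed in; nothing more can be done
None
```

I pressed the tab first and kept it down while pushing the stop back against the far end block, then let go, moved clear and handed in at 9.5 s; the last pictures show the stop flush with the block and no sign of anything else moved (the scrubber, organiser and fourth clothespin were outside those crops).

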